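# Snap the retaining ring into the spindle groove

## Robot

A 7-joint arm with a two-finger parallel gripper is mounted at the origin on a cart in front of the work surface, level with it; the furniture and walls round the work are solid. World frame = base frame: x ahead of the robot, y to its left, z up, the work surface at z = 0. Lengths are in m, angles in rad, forces in N, time in s.
With the tool pointing down it reaches from about 0.4 to 0.85 m from the base axis. Payload 10.4 kg.
Tool frame: the origin (TCP) lies midway between the tips of the shut fingers; the grasp point (between the pads) lies 19 mm behind it; z points along the fingers, y is the line along which they close (so a half turn about z gives the same grasp; the last joint's range is limited). The gripper opens to 87 mm and grips with 3 to 60 N. Pads are 19 mm wide; open, the fingers measure 117 mm over their backs; the gripper's body (75 mm by 190 mm) begins 51 mm behind the grasp point.
Start: joints at [-1.268, 0.332, -0.065, 1.46, 0.022, 1.35, -0.088], TCP at [0.2, 0.592, 0.223] pointing down, gripper open.
Joint ranges: [-2.6, 2.6], [-0.5, 2.12], [-1.47, 1.34], [0.16, 2.42], [-1.27, 4.41], [0.06, 2.06], [-2.6, 2.6]. Speed limits (rad/s): [2.22, 2.22, 2.79, 2.79, 3.14, 3.14, 3.14].

## Interface

Orientations are given as a unit quaternion [x, y, z, w].
In Python, from bench import r gives the robot as it stands.
- The arm moves only by the tool arm_command, never from a script. Its arguments are lists of equal length, an entry for each row: "xyz": the shift along the world's x, y, z in m, a list of three; "rot": the turn, a rotation vector about the world's x, y, z in rad, a list of three. In form: {"xyz": [[tx, ty, tz], ...], "rot": [[ax, ay, az], ...]}. A call has 1 to 20 rows; each row is the pose to reach, as a shift and turn from the pose commanded when the call began; what a row does not reach only later rows make up. A row lasts 1/12 s, in which the tool goes at most 41.7 mm and 7.16 degrees, less where a joint would pass 70% of its speed; a pose out of reach is approached as far as the arm can. A call with a gripper value outside its range is refused whole. "grip" is the opening, from 0 (shut) to 1 (fully open), set as the call begins (left out, the last holds). The fingers move at their own pace and stop on an object; "squeeze" is the grip in N (left out, the last holds). Time passes only in rows, so rows that repeat a pose let the fingers close. It gives the time, the measured TCP pose, the force, the opening and the grip force at its end, in the units of the state.
- r.read_state(): the state, without advancing time (a new reading comes with each control period).
- r.camera(name): name is "side" or "top"; returns the picture (480x640x3 uint8, red, green, blue); there is no depth.
- r.camera_model(name): a dict with "fx", "fy", "cx", "cy" (pixels), "T" (4x4, takes a point from camera to world coordinates). Camera axes: x right, y up, looking along -z (the intrinsics and any distortion apply to the point x, -y, -z); pixel columns grow to the right and rows downward; lengths in m; the calibration is good to about 2 mm. A picture is of the moment at which its call begins. camera_model takes no time and is no camera call.
- r.close_job(): hands the job in; it is judged then, once.
Trained networks look in the newest picture that a camera, given by its name, has taken for a name from the list of things; names that differ only in an ending like _2 or _b are one class to them, and where a whole thing is asked for, a point or a joint stands for the part that bears it (a point fixed in the world has none). Each returns a list of dicts, best first, with "conf" (0 to 1); they miss things now and then, are a little off and sometimes report something else, mostly with a low value. They report only what shows in the picture. A call takes as long as a camera call. They do not tell look-alikes from the thing itself.
- r.look_for(label, camera): "at" ([x, y, z] in m, in the coordinates of the camera as it stood for that picture, good to about 4 mm: the middle of the surface that is visible of it).
- r.spot_point(label, camera): "at" ([x, y, z] in m, in the coordinates of the camera as it stood for that picture, good to about 4 mm: a listed point, or the origin of a listed thing).
The state is a dict: "time": time; "joint_positions": joint angles; "joint_vel": joint speeds; "joint_torque": joint torques, N m; "ee_pos": TCP position; "eef_rot": TCP orientation; "ft_force": force on the tool from outside, world axes, zero at the start; "torque": the same for the moment, N m; "width": finger opening in m; "grip_force": force on a finger pad.
Only numpy, scipy, OpenCV 4.12 (cv2) and the standard library are available. Lean on these libraries where they do the work, as an engineer would, in place of code of your own. Each camera call takes 0.05 s, during which the arm holds its last target. There are 200 camera calls.

## Task

The pulley on the grooved spindle has to be locked with the hinged retaining ring that lies on the bench. Pinch the ring's two plier handles together so that the ring spreads, slide it down over the tip of the spindle that has the groove under its head (not the plain straight rod), and let go so that the ring closes in the groove and lies flat on the pulley.

Things in the scene. Friction and masses are not known exactly. Their poses are not given: they have to be found in the camera images.
- handles (a point): Grasp point of the hinged retaining ring: midway between its two black upright plier handles, 18 mm above its underside. x points from here to the ring, y across the handles (squeeze along y), z up. Handles: wings 34 long, 36 high, 6 thick; at rest splayed, about 50 mm over the outsides here (58 at the rear end); fully pinched parallel, 28 mm. Lies flat on the bench, 0.11 kg, 125 mm long.
- ring (a point): Centre of the same tool's steel ring (8 mm thick), 4 mm above its underside, 87 mm along x from the handles' point; same axes. The hinge pin stands 45 mm behind the ring's centre. The ring is two half rings: 19 mm inside and 35 mm outside diameter when shut, about 40 mm inside width when fully spread. Any yaw suits the spindle.
- groove (a point): Centre of the groove on the axis of the fixed upright spindle, 50 mm above the bench. Groove: neck 17 mm thick, 20 mm high, between the flat top of a 90 mm pulley (40 mm above the bench) and a 24 mm head (60 to 72 mm up) ending in a cone, 8 mm wide at its tip 88 mm above the bench. The other spindle, on a like pulley, is a straight flat-topped 24 mm rod without neck: not to be used.
- jaw_left (a joint): Opening of the ring: turn of each half in rad, 0 shut, 0.30 at the stop with the handles fully pinched. The halves move together and are sprung shut: about 4 N on each handle starts to spread the ring, about 8 N holds it fully spread; 20 N is a good firm grip.
Not all that is in view belongs to the job. Leave any yellow look-alike of the part that bears groove alone.

How it is judged:
By the outcome, as a careful person would: the job done as asked, in the order asked, and still so for the second after the job is handed in, with the robot touching nothing.
It also fails if it takes over 48 s, if anything falls off the work surface, if the arm or the gripper's body presses on something with over 40 N, if the wrist force passes 120 N, or if a joint passes its speed limit or range.

## Working session

There is one attempt and no reset: what is moved stays moved. The work goes in short steps, Python scripts to look and compute and a tool call to move; the robot and the scene stay as the last step left them, time stands still between calls to the robot, and variables do not carry over. Pictures are saved under pics/ and viewed, at most 10 in all, crops included, and the job is handed in when it is done.

Besides the shell and the picture viewer there is one more tool, called as a command line: name --argument value ..., lists and objects as JSON in quotes. arm_command: Moves the arm, as the interface text tells. Its arguments: {"type":"object","properties":{"xyz":{"type":"array"},"rot":{"type":"array"},"grip":{"type":"number"},"squeeze":{"type":"number"}},"required":["xyz","rot"]}

```bash
mkdir -p pics
cat > h.py <<'E'
import numpy as np, cv2
from bench import r
def w(c,p):
    T=np.array(r.camera_model(c)["T"]); return (T@np.r_[p,1])[:3]
def pix(c,P):
    m=r.camera_model(c); q=np.linalg.inv(np.array(m["T"]))@np.r_[P,1]
    return np.array([m["fx"]*q[0]/-q[2]+m["cx"], m["fy"]*-q[1]/-q[2]+m["cy"]])
def snap(c,n=None):
    im=r.camera(c)
    if n: cv2.imwrite(f"pics/{n}.png",im[...,::-1])
    return im
def spot(l,c):
    for d in r.spot_point(l,c)[:4]:
        P=w(c,d["at"]); print(c,l,round(d["conf"],2),P.round(4),pix(c,P).round())
E
python3 - <<'E'
from h import *
a=snap("top","top0");b=snap("side","side0")
cv2.imwrite("pics/both.png",cv2.resize(np.vstack([a,b])[...,::-1],(400,600)) )
for c in("top","side"):
    m=r.camera_model(c);print(c,m)
    for l in("handles","ring","groove"): spot(l,c)
s=r.read_state();print(s["time"],s["ee_pos"],s["eef_rot"],s["width"])
E
```

```text
top {'fx': 599.4083677598304, 'fy': 599.4083677598304, 'cx': 322.0949699837558, 'cy': 247.5665622449105, 'T': array([[ 2.12397409e-02,  9.95032766e-01, -9.72556880e-02,
         3.66943613e-01],
       [-9.99773463e-01,  2.10050307e-02, -3.43666876e-03,
        -5.58356128e-02],
       [-1.37673931e-03,  9.73066500e-02,  9.95253496e-01,
         1.46286850e+00],
       [ 0.00000000e+00,  0.00000000e+00,  0.00000000e+00,
         1.00000000e+00]])}
top handles 0.67 [ 0.5065 -0.2479  0.0168] [403. 250.]
top ring 0.74 [ 0.5858 -0.2154  0.0072] [390. 218.]
top groove 0.86 [ 0.6248 -0.0296  0.0469] [314. 198.]
top groove 0.68 [ 0.3412 -0.2966  0.0457] [425. 319.]
side {'fx': 499.4627125468707, 'fy': 499.4627125468707, 'cx': 316.337159914677, 'cy': 239.1286213845364, 'T': array([[ 0.99760809,  0.04283432, -0.05425238,  0.45415336],
       [-0.06911603,  0.62989394, -0.77359977, -0.87257062],
       [ 0.00103662,  0.7754991 ,  0.63134783,  0.73781546],
       [ 0.        ,  0.        ,  0.        ,  1.        ]])}
side ring 0.81 [ 0.5869 -0.2136  0.0027] [360. 315.]
side groove 0.8 [ 0.6266 -0.023   0.0494] [367. 235.]
side groove 0.76 [ 0.3362 -0.2913  0.0488] [226. 338.]
0.4 [0.20001294 0.5920813  0.2224509 ] [ 1.62188489e-01  9.86759792e-01 -8.56129681e-05 -1.95252938e-05] 0.08715750099329186
```

View pics/top0.png

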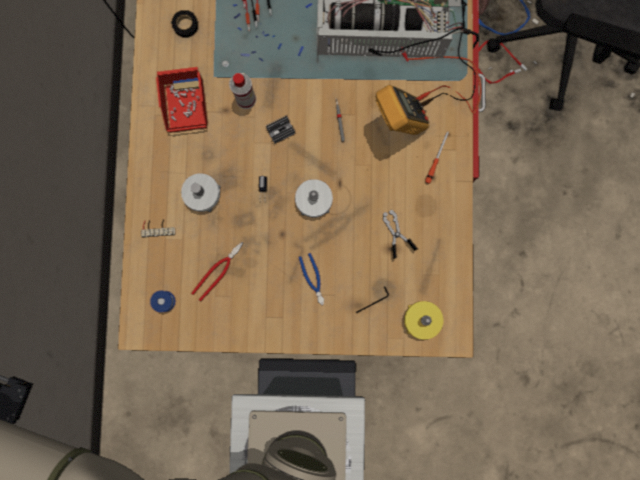

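View pics/side0.png

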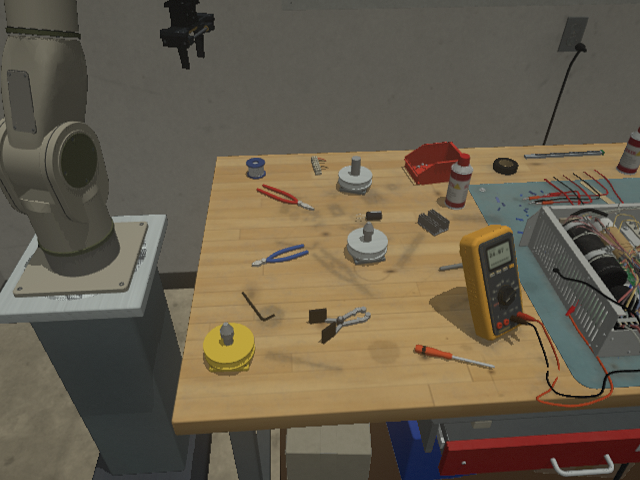

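Top view: the retaining ring is at (391,218), with black handles at (394,252) and (411,244). Candidates for the spindle are the silver pulley with a coned head at top (314,198) / side (367,240), the plain rod at top (200,190) / side (355,175), and the yellow look-alike at top (425,320) / side (228,345). Candidates for the tool are this ring, the red pliers (218,272), the blue pliers (312,278) and the black rings. I choose the silver coned spindle at (314,198), and I'll check it in a crop.

Run:
```python
from h import *
a=cv2.imread("pics/top0.png");b=cv2.imread("pics/side0.png")
f=lambda im,x,y,s:cv2.resize(im[y-s*3//4:y+s*3//4,x-s:x+s],(400,300),interpolation=cv2.INTER_CUBIC)
cv2.imwrite("pics/crop.png",np.vstack([np.hstack([f(a,400,230,40),f(a,314,198,40)]),np.hstack([f(b,340,320,40),f(b,367,238,40)])]))
for i in range(2):
  for c in("top","side"):
    snap(c)
    for l in("handles","ring","groove"): spot(l,c)
```

```text
top handles 0.62 [ 0.5038 -0.2492  0.0178] [404. 251.]
top ring 0.72 [ 0.5891 -0.2154  0.0065] [390. 217.]
top groove 0.74 [ 0.6256 -0.0291  0.0516] [314. 197.]
top groove 0.63 [ 0.3419 -0.2966  0.0464] [425. 319.]
side handles 0.8 [ 0.5048 -0.248   0.0202] [320. 325.]
side ring 0.72 [ 0.5888 -0.2126  0.0017] [361. 315.]
side groove 0.89 [ 0.3381 -0.2968  0.0479] [227. 340.]
side groove 0.62 [ 0.6252 -0.0237  0.0474] [367. 236.]
top handles 0.67 [ 0.509  -0.2507  0.0244] [405. 249.]
top ring 0.64 [ 0.586  -0.2129  0.0081] [389. 218.]
top groove 0.78 [ 0.625  -0.0308  0.0492] [315. 197.]
top groove 0.59 [ 0.34   -0.2987  0.0494] [426. 320.]
side handles 0.9 [ 0.5043 -0.2463  0.0187] [320. 325.]
side ring 0.58 [ 0.5872 -0.2161  0.0017] [360. 316.]
side groove 0.9 [ 0.3389 -0.2966  0.0487] [228. 340.]
side groove 0.59 [ 0.6238 -0.023   0.0504] [366. 235.]
```

View pics/crop.png

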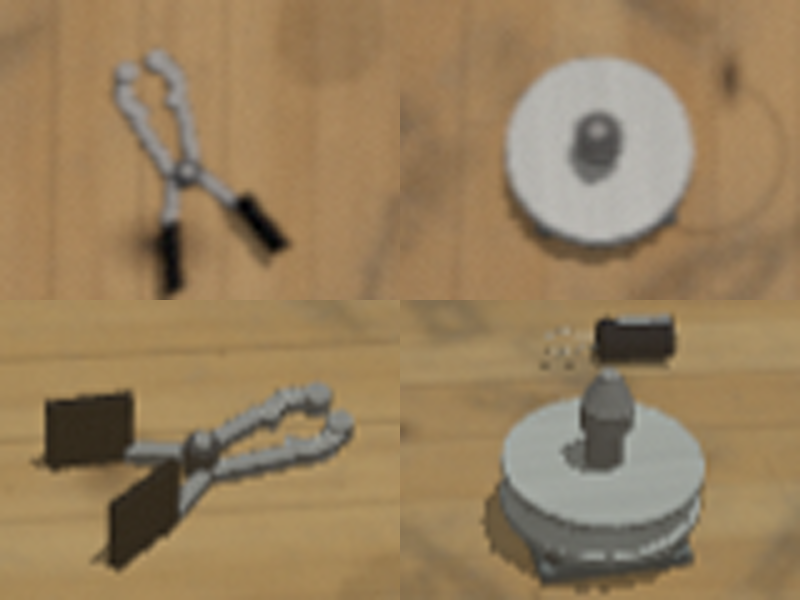

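The crop shows the two-half ring tool, with its hinge at about (397,234) and its handles behind. The silver spindle has a thin neck under a coned head, so it is the grooved one. The tool's yaw is about 0.4 rad. I'm moving over it by an arc.

arm_command --xyz '[[0.015,-0.015,0],[0.04,-0.04,0],[0.07,-0.065,0],[0.1,-0.095,0],[0.13,-0.125,0],[0.16,-0.155,0],[0.19,-0.185,0],[0.22,-0.215,0],[0.25,-0.245,0],[0.27,-0.275,0],[0.28,-0.31,0],[0.29,-0.35,0],[0.3,-0.39,0],[0.305,-0.43,0],[0.305,-0.47,0],[0.305,-0.51,0],[0.305,-0.55,0],[0.305,-0.59,0],[0.305,-0.63,0],[0.305,-0.67,0]]' --rot '[[0,0,-0.05],[0,0,-0.12],[0,0,-0.24],[0,0,-0.36],[0,0,-0.48],[0,0,-0.6],[0,0,-0.72],[0,0,-0.84],[0,0,-0.96],[0,0,-1.08],[0,0,-1.2],[0,0,-1.32],[0,0,-1.44],[0,0,-1.56],[0,0,-1.68],[0,0,-1.8],[0,0,-1.92],[0,0,-2.04],[0,0,-2.16],[0,0,-2.28]]' --grip 1

```text
time: 2.87
ee_pos: [0.5047, -0.0797, 0.2229]
eef_rot: [0.965, 0.262, 0.001, -0.0]
ft_force: [2.2, -0.8, -0.5]
width: 0.0873
grip_force: 0.0
```

arm_command --xyz '[[0,-0.04,0],[0,-0.08,-0.02],[0,-0.115,-0.04],[0,-0.145,-0.06],[0,-0.165,-0.08],[0,-0.17,-0.1],[0,-0.17,-0.11],[0,-0.17,-0.11]]' --rot '[[0,0,-0.05],[0,0,-0.1],[0,0,-0.14],[0,0,-0.14],[0,0,-0.14],[0,0,-0.14],[0,0,-0.14],[0,0,-0.14]]'

```text
time: 3.53
ee_pos: [0.5038, -0.2471, 0.1105]
eef_rot: [0.981, 0.196, -0.002, -0.001]
ft_force: [-1.1, 0.9, -0.1]
width: 0.0871
grip_force: 0.0
```

Run:
```python
from h import *
from scipy.spatial.transform import Rotation as R
a=snap("top");b=snap("side")
for c in("top","side"):
    for l in("handles","ring","groove"): spot(l,c)
s=r.read_state();print(s["time"],s["ee_pos"],R.from_quat(s["eef_rot"]).as_matrix().round(3))
f=lambda im,x,y,s:cv2.resize(im[y-s*3//4:y+s*3//4,x-s:x+s],(400,300),interpolation=cv2.INTER_CUBIC)
cv2.imwrite("pics/c2.png",np.hstack([f(a,400,235,50),f(b,335,300,70)])[...,::-1])
```

```text
top ring 0.46 [ 0.5836 -0.2153  0.0056] [390. 219.]
top ring 0.18 [ 0.6257 -0.0275  0.0503] [313. 197.]
top groove 0.79 [ 0.3406 -0.2975  0.0495] [426. 320.]
side handles 0.6 [ 0.5079 -0.2458  0.021 ] [321. 323.]
side ring 0.79 [ 0.5873 -0.2121  0.0051] [360. 314.]
side groove 0.67 [ 0.6249 -0.0238  0.0497] [367. 235.]
side groove 0.65 [ 0.3392 -0.2944  0.0479] [228. 339.]
3.9333 [ 0.50562167 -0.24749172  0.11339301] [[ 0.922  0.386  0.001]
 [ 0.386 -0.922 -0.   ]
 [ 0.001  0.001 -1.   ]]
```

View pics/c2.png

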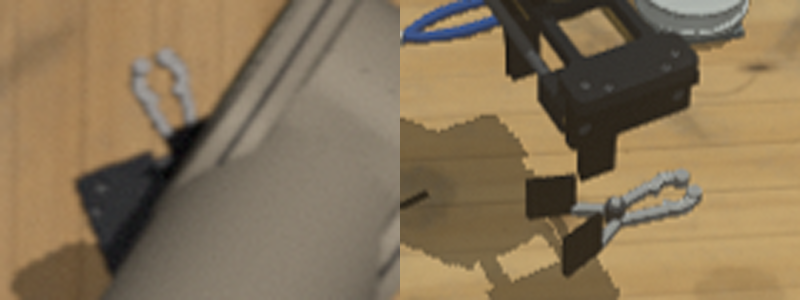

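The crop shows the fingers straddling the handles from above and aligned with them. I'm descending and pinching.

arm_command --xyz '[[0,0,-0.03],[0,0,-0.06],[0,0,-0.085],[0,0,-0.1],[0,0,-0.107],[0,0,-0.107],[0,0,-0.107]]' --rot '[[0,0,0],[0,0,0],[0,0,0],[0,0,0],[0,0,0],[0,0,0],[0,0,0]]'

```text
time: 4.52
ee_pos: [0.5055, -0.2481, 0.0064]
eef_rot: [0.98, 0.197, 0.0, 0.0]
ft_force: [1.3, 0.0, 0.6]
width: 0.0872
grip_force: 0.0
```

arm_command --xyz '[[0,0,0],[0,0,0],[0,0,0],[0,0,0],[0,0,0],[0,0,0],[0,0,0],[0,0,0],[0,0,0],[0,0,0],[0,0,0],[0,0,0]]' --rot '[[0,0,0],[0,0,0],[0,0,0],[0,0,0],[0,0,0],[0,0,0],[0,0,0],[0,0,0],[0,0,0],[0,0,0],[0,0,0],[0,0,0]]' --grip 0 --squeeze 25

```text
time: 5.52
ee_pos: [0.5053, -0.2482, 0.006]
eef_rot: [0.981, 0.196, 0.0, 0.0]
ft_force: [-0.9, -0.1, 5.9]
width: 0.0265
grip_force: 25.0
```

arm_command --xyz '[[0,0,0.005],[0,0,0.015],[0,0,0.03],[0,0,0.05],[0,0,0.07],[0,0,0.09],[0,0,0.11],[0,0,0.122],[0,0,0.13],[0,0,0.13],[0,0,0.13]]' --rot '[[0,0,0],[0,0,0],[0,0,0],[0,0,0],[0,0,0],[0,0,0],[0,0,0],[0,0,0],[0,0,0],[0,0,0],[0,0,0]]'

```text
time: 6.43
ee_pos: [0.5049, -0.2476, 0.1352]
eef_rot: [0.98, 0.197, -0.0, -0.0]
ft_force: [0.1, -0.3, -0.9]
width: 0.0269
grip_force: 25.0
```

Run:
```python
from h import *
from scipy.spatial.transform import Rotation as R
for i in range(2):
  a=snap("top");b=snap("side")
  for c in("top","side"):
    for l in("handles","ring","groove"): spot(l,c)
s=r.read_state();print(s["time"],s["ee_pos"],s["width"])
p=s["ee_pos"]+R.from_quat(s["eef_rot"]).apply([.087,0,-.005]);print("ring expected",p,pix("top",p),pix("side",p))
f=lambda im,x,y,s:cv2.resize(im[y-s*3//4:y+s*3//4,x-s:x+s],(400,300),interpolation=cv2.INTER_CUBIC)
u=pix("top",p).astype(int);v=pix("side",p).astype(int)
cv2.imwrite("pics/c3.png",np.hstack([f(a,*u,50),f(b,*v,60)])[...,::-1])
```

```text
top ring 0.58 [ 0.594  -0.2132  0.1341] [395. 206.]
top groove 0.82 [ 0.3408 -0.2989  0.0492] [426. 320.]
top groove 0.68 [ 0.626  -0.0327  0.05  ] [316. 197.]
side handles 0.49 [ 0.509  -0.2423  0.146 ] [322. 274.]
side ring 0.44 [ 0.593  -0.2106  0.1343] [367. 264.]
side groove 0.85 [ 0.6267 -0.0255  0.0479] [368. 236.]
side groove 0.77 [ 0.339  -0.2981  0.0469] [228. 341.]
top ring 0.58 [ 0.5986 -0.2131  0.1348] [395. 204.]
top groove 0.78 [ 0.3404 -0.2987  0.047 ] [426. 320.]
top groove 0.77 [ 0.6266 -0.0317  0.0489] [315. 197.]
side handles 0.61 [ 0.513  -0.2436  0.146 ] [325. 274.]
side ring 0.75 [ 0.5909 -0.208   0.133 ] [366. 264.]
side groove 0.85 [ 0.3405 -0.2952  0.0482] [229. 339.]
side groove 0.82 [ 0.6243 -0.0239  0.0494] [366. 235.]
7.2333 [ 0.50505229 -0.2478577   0.13557553] 0.026803171867686555
ring expected [ 0.58532466 -0.21431235  0.14058117] [396.03963659 209.31608442] [363.71262511 263.1137768 ]
```

View pics/c3.png

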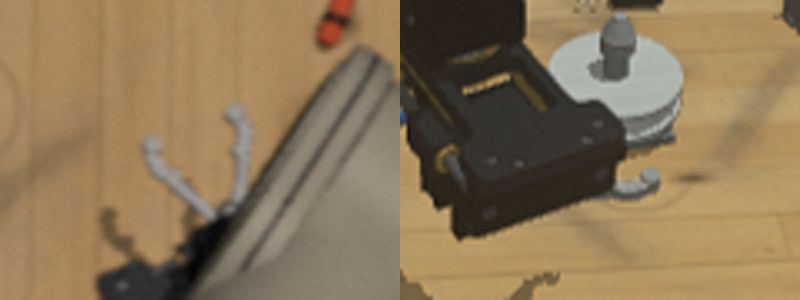

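The ring is spread and hangs level, with its tips at about top (384,208) and (405,200). The tool slid about 7 mm forward in the fingers. I'm carrying it over the spindle.

arm_command --xyz '[[0.001,0.005,0],[0.003,0.018,0],[0.006,0.036,0],[0.009,0.056,0],[0.013,0.076,0],[0.016,0.096,0],[0.02,0.116,0],[0.023,0.136,0],[0.026,0.154,0],[0.029,0.169,0],[0.03,0.179,0],[0.031,0.184,0],[0.031,0.184,0],[0.031,0.184,0]]' --rot '[[0,0,0],[0,0,0],[0,0,0],[0,0,0],[0,0,0],[0,0,0],[0,0,0],[0,0,0],[0,0,0],[0,0,0],[0,0,0],[0,0,0],[0,0,0],[0,0,0]]'

```text
time: 8.4
ee_pos: [0.5359, -0.0645, 0.1356]
eef_rot: [0.981, 0.196, -0.0, 0.0]
ft_force: [0.4, 0.2, -0.4]
width: 0.0267
grip_force: 25.0
```

Run:
```python
from h import *
for i in range(2):
  a=snap("top");b=snap("side")
  for c in("top","side"):
    for l in("ring","groove"): spot(l,c)
s=r.read_state();print(s["time"],s["ee_pos"],s["width"])
u=np.array([314,192]);v=np.array([367,220])
f=lambda im,x,y,s:cv2.resize(im[y-s*3//4:y+s*3//4,x-s:x+s],(400,300),interpolation=cv2.INTER_CUBIC)
cv2.imwrite("pics/c4.png",np.hstack([f(a,*u,40),f(b,*v,60)])[...,::-1])
for z in(.05,.088):
  for c in("top","side"): print(z,c,pix(c,[.6255,-.0275,z]).round(1))
```

```text
top groove 0.93 [ 0.3425 -0.2986  0.0498] [426. 319.]
top groove 0.4 [ 0.6271 -0.031   0.0527] [315. 196.]
side ring 0.71 [ 0.6237 -0.0301  0.1301] [369. 207.]
side ring 0.56 [ 0.6238 -0.0215  0.0469] [366. 236.]
side groove 0.67 [ 0.3384 -0.2946  0.0495] [227. 339.]
side groove 0.55 [ 0.6242 -0.0244  0.0491] [366. 236.]
top groove 0.62 [ 0.3387 -0.2969  0.0446] [425. 320.]
side ring 0.77 [ 0.6218 -0.0276  0.1324] [368. 206.]
side groove 0.83 [ 0.3393 -0.2949  0.0473] [228. 340.]
side groove 0.61 [ 0.6266 -0.0244  0.0465] [367. 237.]
9.0 [ 0.5360282  -0.06390161  0.13556092] 0.02658924846195461
0.05 top [313.3 197.2]
0.05 side [367.2 236.3]
0.088 top [313.1 194.2]
0.088 side [368.4 222.5]
```

View pics/c4.png

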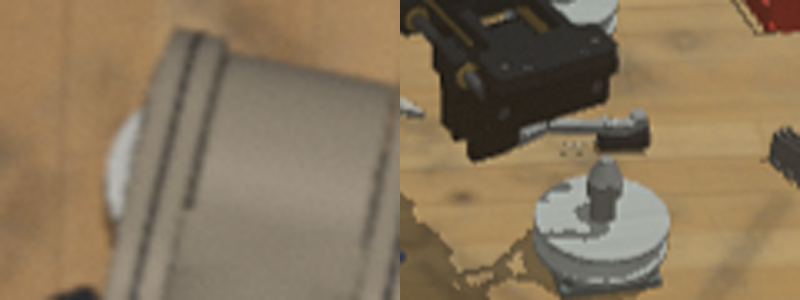

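The side crop shows the spread ring above the coned tip, which is at (368,223); the top view is blocked by the arm. I'm shifting 3 mm in x and lowering in stages while watching the force.

arm_command --xyz '[[0.002,0,0],[0.003,0,-0.005],[0.003,0,-0.013],[0.003,0,-0.022],[0.003,0,-0.031],[0.003,0,-0.04],[0.003,0,-0.048],[0.003,0,-0.053],[0.003,0,-0.055],[0.003,0,-0.055]]' --rot '[[0,0,0],[0,0,0],[0,0,0],[0,0,0],[0,0,0],[0,0,0],[0,0,0],[0,0,0],[0,0,0],[0,0,0]]'

```text
time: 9.83
ee_pos: [0.5387, -0.0639, 0.08]
eef_rot: [0.98, 0.197, -0.0, 0.0]
ft_force: [-0.0, -0.6, -1.2]
width: 0.0265
grip_force: 25.0
```

Run:
```python
from h import *
a=snap("top");b=snap("side")
for l in("ring","groove"): spot(l,"side")
s=r.read_state();print(s["time"],s["ee_pos"],s["ft_force"],s["width"])
cv2.imwrite("pics/c5.png",cv2.resize(b[190:270,310:417],(800,598),interpolation=cv2.INTER_CUBIC)[...,::-1])
```

```text
side ring 0.64 [ 0.6296 -0.0294  0.0772] [370. 227.]
side groove 0.78 [ 0.6244 -0.0237  0.0498] [366. 235.]
side groove 0.76 [ 0.3391 -0.2947  0.0507] [228. 338.]
10.0333 [ 0.53941252 -0.063896    0.08106341] [-0.14993972 -0.40946286 -0.71423493] 0.026715096428248836
```

View pics/c5.png

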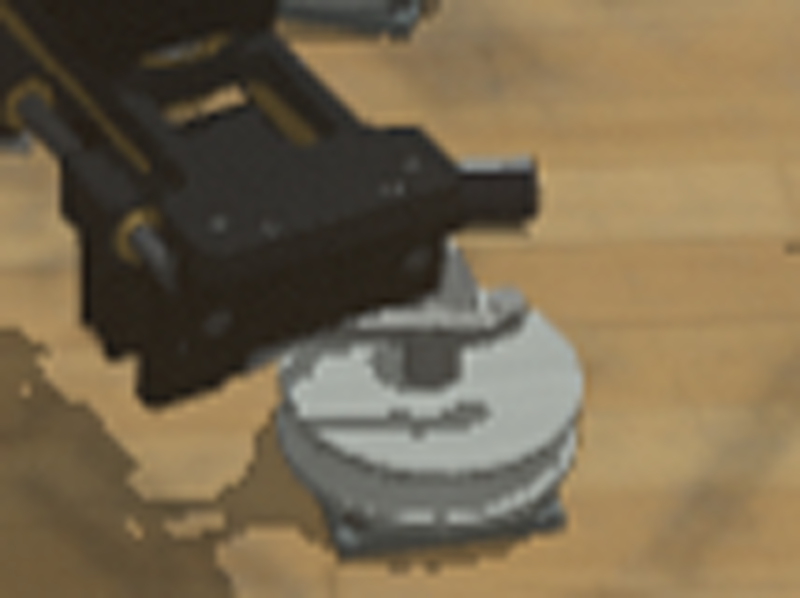

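The near half passes in front of the cone at crop (440,310) with the cone behind it, and the force is nil, so the tip is inside the ring. I'm lowering on to the groove.

arm_command --xyz '[[0,0,-0.003],[0,0,-0.009],[0,0,-0.016],[0,0,-0.023],[0,0,-0.028],[0,0,-0.031],[0,0,-0.031],[0,0,-0.031]]' --rot '[[0,0,0],[0,0,0],[0,0,0],[0,0,0],[0,0,0],[0,0,0],[0,0,0],[0,0,0]]'

```text
time: 10.7
ee_pos: [0.5389, -0.064, 0.0494]
eef_rot: [0.98, 0.197, -0.0, 0.0]
ft_force: [0.0, -0.3, -1.4]
width: 0.0266
grip_force: 25.0
```

Run:
```python
from h import *
b=snap("side")
for l in("ring","groove"): spot(l,"side")
s=r.read_state();print(s["time"],s["ee_pos"],s["ft_force"],s["width"])
cv2.imwrite("pics/c6.png",cv2.resize(b[190:270,310:417],(800,598),interpolation=cv2.INTER_CUBIC)[...,::-1])
```

```text
side ring 0.51 [ 0.6248 -0.0265  0.0479] [367. 237.]
side groove 0.93 [ 0.6234 -0.0223  0.0478] [366. 236.]
side groove 0.73 [ 0.3386 -0.2969  0.0476] [227. 341.]
side groove 0.53 [ 0.5453 -0.0567  0.0603] [332. 243.]
10.85 [ 0.53928638 -0.06387229  0.0498766 ] [ 1.3541769  -0.47661186 -1.01932684] 0.026838624899546405
```

View pics/c6.png

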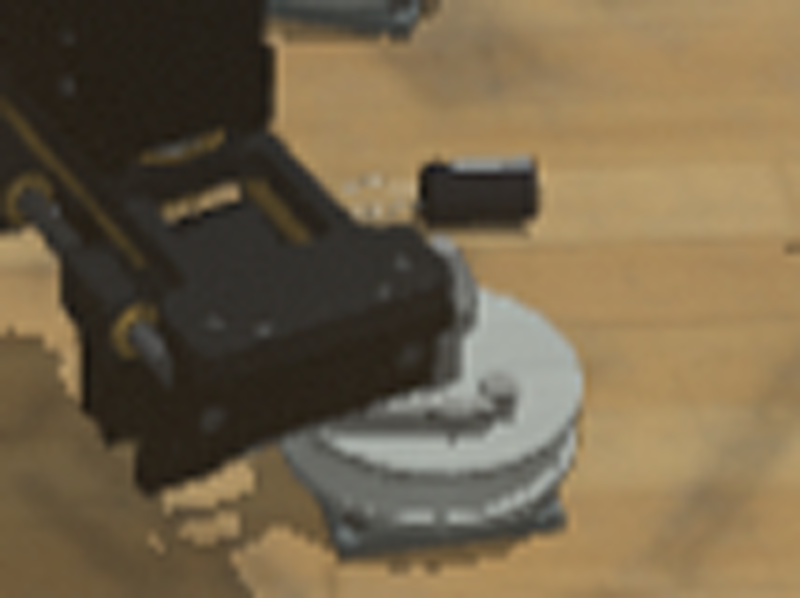

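The ring's near half lies just over the pulley at crop (440,410), in front of the neck, with no contact force. I'm opening gradually.

arm_command --xyz '[[0,0,0],[0,0,0],[0,0,0],[0,0,0],[0,0,0]]' --rot '[[0,0,0],[0,0,0],[0,0,0],[0,0,0],[0,0,0]]' --grip 0.48

```text
time: 11.27
ee_pos: [0.5392, -0.0638, 0.0497]
eef_rot: [0.98, 0.197, 0.0, 0.0]
ft_force: [-0.9, 0.1, -0.5]
width: 0.041
grip_force: 4.1
```

arm_command --xyz '[[0,0,0],[0,0,0],[0,0,0],[0,0,0],[0,0,0],[0,0,0],[0,0,0],[0,0,0]]' --rot '[[0,0,0],[0,0,0],[0,0,0],[0,0,0],[0,0,0],[0,0,0],[0,0,0],[0,0,0]]' --grip 1

```text
time: 11.93
ee_pos: [0.539, -0.0639, 0.0496]
eef_rot: [0.98, 0.197, 0.0, 0.0]
ft_force: [-1.0, 0.5, -0.3]
width: 0.0844
grip_force: 0.0
```

arm_command --xyz '[[0,0,0.005],[0,0,0.015],[0,0,0.03],[0,0,0.05],[0,0,0.075],[0,0,0.105],[-0.02,0,0.135],[-0.05,0,0.16],[-0.08,0,0.18],[-0.1,0.02,0.19],[-0.11,0.05,0.2],[-0.11,0.09,0.2],[-0.11,0.13,0.2],[-0.11,0.17,0.2],[-0.11,0.2,0.2],[-0.11,0.22,0.2],[-0.11,0.22,0.2]]' --rot '[[0,0,0],[0,0,0],[0,0,0],[0,0,0],[0,0,0],[0,0,0],[0,0,0],[0,0,0],[0,0,0],[0,0,0],[0,0,0],[0,0,0],[0,0,0],[0,0,0],[0,0,0],[0,0,0],[0,0,0]]'

```text
time: 13.35
ee_pos: [0.4283, 0.1603, 0.2502]
eef_rot: [0.98, 0.199, 0.0, -0.0]
ft_force: [0.3, -0.2, 0.3]
width: 0.0871
grip_force: 0.0
```

Run:
```python
from h import *
a=snap("top");b=snap("side")
for c in("top","side"):
    for l in("handles","ring","groove"): spot(l,c)
s=r.read_state();print(s["time"],s["ee_pos"],s["ft_force"],s["width"])
g=lambda i:cv2.resize(i,(400,300),interpolation=cv2.INTER_CUBIC)
cv2.imwrite("pics/c7.png",np.hstack([g(a[168:243,264:364]),g(b[195:270,310:410])])[...,::-1])
```

```text
top handles 0.78 [ 0.5404 -0.0632  0.0576] [328. 232.]
top ring 0.89 [ 0.6221 -0.0309  0.0467] [315. 199.]
top groove 0.67 [ 0.3414 -0.2986  0.0517] [427. 319.]
top groove 0.62 [ 0.6253 -0.0323  0.0491] [315. 197.]
side handles 0.9 [ 0.541  -0.0607  0.06  ] [330. 244.]
side ring 0.59 [ 0.6197 -0.0274  0.0431] [364. 239.]
side groove 0.93 [ 0.3382 -0.2974  0.0514] [227. 339.]
side groove 0.91 [ 0.6277 -0.0262  0.05  ] [368. 236.]
13.75 [0.42919467 0.15530027 0.24981987] [ 1.19224086  0.36750535 -0.49251476] 0.08724909039578266
```

View pics/c7.png

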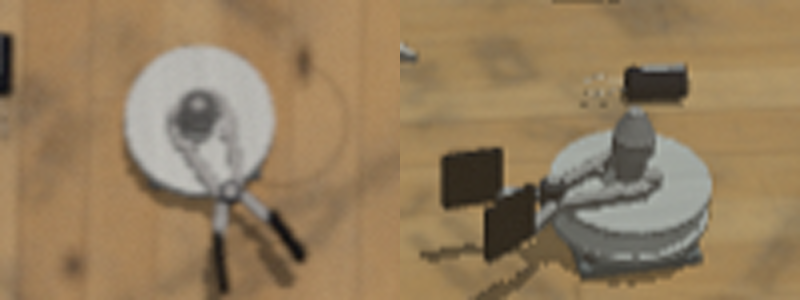

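The ring lies on the pulley with its halves round the neck in both crops (top (198,115), side (632,170)). The networks put it about 4 mm short of the axis, so I'm checking that it is really shut by comparing the handle splay with the rest state.

Run:
```python
from h import *
a=snap("top");b=snap("side")
t0=cv2.imread("pics/top0.png")[...,::-1]
def blobs(im,x0,x1,y0,y1):
    m=(im[y0:y1,x0:x1].max(2)<60).astype(np.uint8)
    n,l,st,_=cv2.connectedComponentsWithStats(m)
    out=[]
    for i in range(1,n):
        if st[i,4]>=20:
            p=np.argwhere(l==i)[:,::-1]; c=p.mean(0); 
            e=np.linalg.eigh(np.cov(p.T)); v=e[1][:,1]; out.append((st[i,4],(c+[x0,y0]).round(1),round(np.degrees(np.arctan2(v[0],v[1])) ,1)))
    return out
print("rest",blobs(t0,385,425,235,265)); print("now",blobs(a,310,350,218,245))
for i in range(5):
    a2=snap("top");spot("ring","top");spot("handles","top")
    snap("side");spot("ring","side");spot("handles","side")
A=cv2.resize(a[180:225,294:339],(390,390),interpolation=cv2.INTER_CUBIC);B=cv2.resize(b[208:258,342:392],(390,390),interpolation=cv2.INTER_CUBIC)
cv2.imwrite("pics/c8.png",np.hstack([A,B])[...,::-1])
```

```text
rest [(np.int32(45), array([411.2, 244.4]), np.float64(40.2)), (np.int32(44), array([393.5, 250.9]), np.float64(6.7))]
now [(np.int32(32), array([335.2, 226.8]), np.float64(36.0)), (np.int32(24), array([318.7, 234.3]), np.float64(6.9))]
top ring 0.52 [ 0.6231 -0.0271  0.0469] [313. 198.]
top handles 0.79 [ 0.5415 -0.0641  0.057 ] [328. 232.]
side ring 0.9 [ 0.6218 -0.0276  0.0437] [365. 239.]
side handles 0.83 [ 0.5396 -0.0617  0.0586] [330. 245.]
top ring 0.69 [ 0.6213 -0.028   0.0473] [314. 199.]
top handles 0.53 [ 0.5432 -0.0632  0.0569] [328. 231.]
side ring 0.58 [ 0.6242 -0.0263  0.0448] [366. 238.]
side handles 0.88 [ 0.5419 -0.0618  0.0574] [331. 245.]
top ring 0.69 [ 0.6245 -0.03    0.0472] [314. 198.]
top handles 0.69 [ 0.5407 -0.0626  0.0562] [327. 232.]
side ring 0.62 [ 0.6211 -0.0265  0.0436] [365. 238.]
side handles 0.65 [ 0.542  -0.0604  0.0601] [331. 244.]
top ring 0.66 [ 0.6218 -0.0296  0.0461] [314. 199.]
top handles 0.87 [ 0.5379 -0.0597  0.0578] [326. 233.]
side ring 0.58 [ 0.6209 -0.0268  0.0432] [365. 239.]
side handles 0.57 [ 0.5373 -0.0624  0.0598] [329. 245.]
top ring 0.58 [ 0.6201 -0.0299  0.0476] [314. 200.]
top ring 0.5 [ 0.6265 -0.032   0.0476] [315. 197.]
top handles 0.81 [ 0.542  -0.0627  0.0536] [327. 232.]
side ring 0.7 [ 0.6217 -0.0274  0.0414] [365. 239.]
side handles 0.86 [ 0.5413 -0.0583  0.0592] [330. 244.]
```

View pics/c8.png

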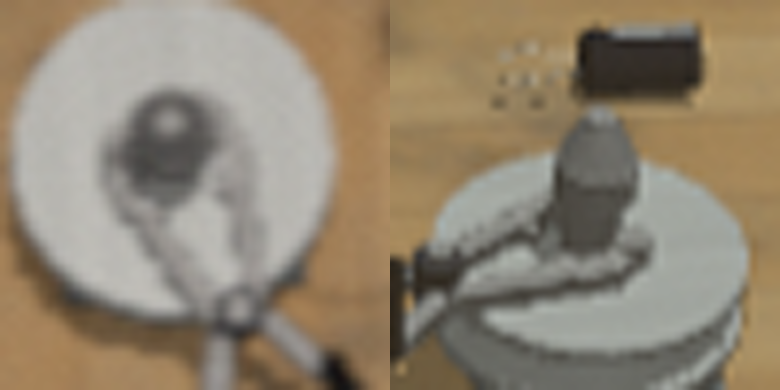

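The rest splay was 33.5° and it is now about 29°. The neck sits about 48 mm from the hinge instead of 45. So the ring is about 3–4 mm back and not quite shut. I'll push the rear ends of both handles gently forward, which also splays them and shuts the ring.

arm_command --xyz '[[0.005,-0.015,0],[0.015,-0.05,0],[0.027,-0.09,0],[0.039,-0.13,0],[0.051,-0.17,0],[0.062,-0.205,0],[0.068,-0.225,-0.02],[0.07,-0.235,-0.05],[0.07,-0.235,-0.09],[0.07,-0.235,-0.13],[0.07,-0.235,-0.165],[0.07,-0.235,-0.19],[0.07,-0.235,-0.202],[0.07,-0.235,-0.204],[0.07,-0.235,-0.204]]' --rot '[[0,0,0],[0,0,0],[0,0,0],[0,0,0],[0,0,0],[0,0,0],[0,0,0],[0,0,0],[0,0,0],[0,0,0],[0,0,0],[0,0,0],[0,0,0],[0,0,0],[0,0,0]]' --grip 0.46

```text
time: 16.6
ee_pos: [0.4993, -0.079, 0.046]
eef_rot: [0.98, 0.197, -0.0, 0.0]
ft_force: [0.2, -0.1, -0.3]
width: 0.04
grip_force: 0.0
```

arm_command --xyz '[[0.004,0.0015,0],[0.008,0.0035,0],[0.011,0.0045,0],[0.013,0.0055,0],[0.014,0.006,0],[0.015,0.0065,0],[0.016,0.007,0],[0.016,0.007,0]]' --rot '[[0,0,0],[0,0,0],[0,0,0],[0,0,0],[0,0,0],[0,0,0],[0,0,0],[0,0,0]]'

```text
time: 17.27
ee_pos: [0.5152, -0.0718, 0.0456]
eef_rot: [0.98, 0.197, 0.0, 0.0]
ft_force: [-0.5, 0.2, 0.7]
width: 0.04
grip_force: 0.0
```

Expected contact is about now. I'm continuing by 2 mm steps.

arm_command --xyz '[[0.001,0.0004,0],[0.002,0.0008,0],[0.002,0.0008,0]]' --rot '[[0,0,0],[0,0,0],[0,0,0]]'

```text
time: 17.52
ee_pos: [0.5172, -0.071, 0.0456]
eef_rot: [0.98, 0.197, 0.0, 0.0]
ft_force: [-0.0, 0.1, -0.2]
width: 0.04
grip_force: 0.0
```

arm_command --xyz '[[0.001,0.0004,0],[0.002,0.0008,0],[0.002,0.0008,0]]' --rot '[[0,0,0],[0,0,0],[0,0,0]]'

```text
time: 17.77
ee_pos: [0.5192, -0.0701, 0.0456]
eef_rot: [0.98, 0.197, 0.0, 0.0]
ft_force: [-0.4, -0.2, 0.0]
width: 0.0402
grip_force: 0.0
```

Run:
```python
from h import *
for i in range(4):
    for c in("top","side"):
        snap(c);spot("ring",c);spot("handles",c)
s=r.read_state();print(s["time"],s["ee_pos"],s["ft_force"],s["width"])
```

```text
top ring 0.41 [ 0.623  -0.0284  0.0469] [314. 198.]
side handles 0.65 [ 0.5402 -0.0599  0.0579] [330. 245.]
top ring 0.44 [ 0.6234 -0.031   0.0471] [315. 198.]
side ring 0.71 [ 0.6236 -0.0265  0.0417] [366. 239.]
side handles 0.77 [ 0.5404 -0.0575  0.0585] [330. 244.]
top ring 0.57 [ 0.6192 -0.0285  0.0448] [314. 200.]
side ring 0.77 [ 0.6239 -0.03    0.0455] [367. 239.]
side handles 0.65 [ 0.542  -0.0615  0.0613] [331. 244.]
top ring 0.42 [ 0.6227 -0.0286  0.0451] [314. 199.]
side ring 0.68 [ 0.6225 -0.0272  0.0439] [366. 238.]
side handles 0.74 [ 0.5433 -0.0627  0.0563] [332. 246.]
18.9667 [ 0.51904372 -0.07024445  0.04557696] [-0.57111276  1.1268769   0.50379735] 0.04020560405213936
```

arm_command --xyz '[[0.001,0.0004,0],[0.002,0.0008,0],[0.002,0.0008,0]]' --rot '[[0,0,0],[0,0,0],[0,0,0]]'

```text
time: 19.22
ee_pos: [0.5213, -0.0693, 0.0456]
eef_rot: [0.98, 0.197, 0.0, 0.0]
ft_force: [-0.0, -0.4, -0.4]
width: 0.0399
grip_force: 0.0
```

arm_command --xyz '[[0.001,0.0004,0],[0.002,0.0008,0],[0.002,0.0008,0]]' --rot '[[0,0,0],[0,0,0],[0,0,0]]'

```text
time: 19.47
ee_pos: [0.5233, -0.0685, 0.0456]
eef_rot: [0.98, 0.197, 0.0, 0.0]
ft_force: [0.7, 0.4, 0.2]
width: 0.0403
grip_force: 0.0
```

Run:
```python
from h import *
T=[]
for i in range(5):
    im=snap("side")
    for l in("ring","handles"):
        for d in r.spot_point(l,"side")[:1]: T.append((l,w("side",d["at"])))
for l in("ring","handles"): print(l,np.mean([p for k,p in T if k==l],0).round(4))
s=r.read_state();print(s["time"],s["ee_pos"],s["ft_force"],s["width"])
a=cv2.imread("pics/c7.png")
cv2.imwrite("pics/c9.png",im[195:270,300:400][...,::-1])
```

```text
ring [ 0.6265 -0.0246  0.0432]
handles [ 0.5442 -0.0586  0.0582]
20.2167 [ 0.52301632 -0.06865123  0.04557951] [0.25802198 0.34043016 0.39965001] 0.039949690779786835
```

The tool moved about 4.5 mm, and the side camera now puts the ring on the axis. I'm giving it one more millimetre to feel for the stop.

arm_command --xyz '[[0.0005,0.0002,0],[0.001,0.0004,0],[0.001,0.0004,0]]' --rot '[[0,0,0],[0,0,0],[0,0,0]]'

```text
time: 20.47
ee_pos: [0.5241, -0.0682, 0.0456]
eef_rot: [0.98, 0.197, 0.0, 0.0]
ft_force: [-0.1, 0.6, 0.4]
width: 0.0404
grip_force: 0.1
```

arm_command --xyz '[[-0.005,-0.002,0],[-0.014,-0.006,0],[-0.023,-0.01,0.005],[-0.03,-0.013,0.025],[-0.035,-0.015,0.06],[-0.04,-0.005,0.095],[-0.05,0.02,0.13],[-0.06,0.06,0.16],[-0.075,0.1,0.18],[-0.09,0.14,0.2],[-0.095,0.18,0.205],[-0.095,0.21,0.205],[-0.095,0.225,0.205],[-0.095,0.225,0.205]]' --rot '[[0,0,0],[0,0,0],[0,0,0],[0,0,0],[0,0,0],[0,0,0],[0,0,0],[0,0,0],[0,0,0],[0,0,0],[0,0,0],[0,0,0],[0,0,0],[0,0,0]]'

```text
time: 21.63
ee_pos: [0.4275, 0.1614, 0.2505]
eef_rot: [0.98, 0.2, 0.0, -0.0]
ft_force: [-0.9, -0.5, 0.5]
width: 0.0401
grip_force: 0.0
```

Run:
```python
from h import *
T={}
def blobs(im,x0,x1,y0,y1):
    m=(im[y0:y1,x0:x1].max(2)<60).astype(np.uint8)
    n,l,st,_=cv2.connectedComponentsWithStats(m)
    out=[]
    for i in range(1,n):
        if st[i,4]>=15:
            p=np.argwhere(l==i)[:,::-1]; c=p.mean(0); v=np.linalg.eigh(np.cov(p.T))[1][:,1]; out.append((st[i,4],(c+[x0,y0]).round(1),round(np.degrees(np.arctan(v[0]/v[1])) ,1)))
    return out
for i in range(6):
  for c in("top","side"):
    im=snap(c,"z"+c)
    if c=="top" and i<2: print(blobs(im,310,350,216,245))
    for l in("ring","handles","groove"):
        for d in r.spot_point(l,c):
            p=w(c,d["at"])
            if p[1]>-.15: T.setdefault((c,l),[]).append(p);break
for k,v in T.items(): print(k,len(v),np.mean(v,0).round(4))
s=r.read_state();print(s["time"],s["ee_pos"])
```

```text
[(np.int32(31), array([334.8, 224. ]), np.float64(38.4)), (np.int32(25), array([316.5, 231.3]), np.float64(1.6))]
[(np.int32(31), array([334.8, 224. ]), np.float64(38.4)), (np.int32(25), array([316.5, 231.3]), np.float64(1.6))]
('top', 'ring') 6 [ 0.6278 -0.0273  0.0447]
('top', 'handles') 6 [ 0.547  -0.0605  0.0587]
('top', 'groove') 6 [ 0.6257 -0.0315  0.0502]
('side', 'ring') 6 [ 0.6254 -0.0252  0.0435]
('side', 'handles') 6 [ 0.5458 -0.0584  0.0589]
('side', 'groove') 6 [ 0.6256 -0.0248  0.0489]
24.0333 [0.42903316 0.15675836 0.25057769]
```

The handle splay is now back at rest width (36.8° against 33.5°, and 19.1 px against 18.9 px scaled). The ring is on the axis to within error at z = 0.044, flat on the pulley, and the arm is clear. I'm handing in.

```bash
python3 -c "
from bench import r
print(r.close_job())"
```

```text
the job is handed in; nothing more can be done
None
```

The retaining ring is in the groove of the silver coned spindle, measured shut and flat on the pulley to within the camera error. After release it sat about 4 mm back and not quite shut, so I pushed it forward. I handed the job in at about 24 s with the arm clear; no verdict was returned.

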